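Hang a pot arm on a slotted plant stand and press it home

ROBOT

A 6-joint arm with a two-finger parallel gripper is mounted at the origin on the work surface. World frame = base frame: x ahead of the robot, y to its left, z up, the work surface at z = 0. Lengths are in m, angles in degrees, forces in N, time in s.
With the tool pointing down it reaches from about 0.25 to 0.725 m from the base axis. Payload 9.7 kg.
Tool frame: the origin (TCP) lies midway between the tips of the shut fingers; the grasp point (between the pads) lies 19 mm behind it; z points along the fingers, y is the line along which they close (so a half turn about z gives the same grasp; the last joint's range is limited). The gripper opens to 85 mm and grips with 20 to 120 N. Pads are 22 mm wide; open, the fingers measure 114 mm over their backs; the gripper's body (76 mm by 85 mm) begins 54 mm behind the grasp point. The pads swing forward as they close: fully open they stand 13 mm farther back than shut.
Start: joints at [75.802, 4.979, 10.078, 95.1, 0, 90], TCP at [0.135, 0.533, 0.231] pointing down, gripper open.
Joint ranges: [-179.16, 179.16], [-48.56, 103.87], [-65.8, 70.77], [-126.05, 130.52], [-82.76, 87.17], [-180, 180]. Speed limits (degrees/s): [127.2, 127.2, 147.25, 180, 180, 180].

INTERFACE

Orientations are given as [roll, pitch, yaw] about the fixed x, y, z axes, in that order (R = Rz(yaw) Ry(pitch) Rx(roll)).
In Python, from workcell import * gives the robot as it stands.
- The arm moves only by the tool servo_tool, never from a script. Its argument "moves" is a list of rows, each a list of 4 numbers: the shift along the world's x, y, z in parts of the range, where 1.0 means 0.75 m, then the turn about the world's z in a scale on which 1.0 is 2 rad. A call has 1 to 20 rows; each row is the pose to reach, as a shift and turn from the pose commanded when the call began; what a row does not reach only later rows make up. A row lasts 1/12 s, in which the tool goes at most 41.7 mm and 7.16 degrees, less where a joint would pass 70% of its speed; a pose out of reach is approached as far as the arm can. A shift or turn number past 1, either way, is cut back to 1. A call with a gripper value outside its range is refused whole. "claw" is the closure, from 0 (fully open) to 1 (shut), set as the call begins (left out, the last holds). The fingers move at their own pace and stop on an object; "force" is the grip in N (left out, the last holds). Time passes only in rows, so rows that repeat a pose let the fingers close. It gives the time, the measured TCP pose, the force, the opening and the grip force at its end, in the units of the state.
- get_obs(): the state, without advancing time (a new reading comes with each control period).
- camera(name): name is "side" or "top" or "wrist"; returns the picture (384x512x3 uint8, red, green, blue); there is no depth.
- get_calibration(name): a dict with "fx", "fy", "cx", "cy" (pixels), "rvec" (rotation vector, rad) and "tvec" (3), from world to camera coordinates, as OpenCV has them; the wrist camera has in their place "tool_from_camera" (4x4, takes a point from camera to tool coordinates, whose origin is the TCP and whose axes are the flange's). Camera axes: x right, y down, z forward; pixel columns grow to the right and rows downward; lengths in m; the calibration is good to about 2 mm. A picture is of the moment at which its call begins: read the wrist's pose just before it. get_calibration takes no time and is no camera call.
- job_done(): hands the job in; it is judged then, once.
The state is a dict: "time": time; "q": joint angles; "qd": joint speeds; "joint_efforts": joint torques, N m; "ee_pos": TCP position; "tcp_rot": TCP orientation; "wrist_force": force on the tool from outside, world axes, zero at the start; "torque": the same for the moment, N m; "opening": finger opening in m; "grasp_force": force on a finger pad.
Only numpy, scipy, OpenCV 4.12 (cv2) and the standard library are available. Lean on these libraries where they do the work, as an engineer would, in place of code of your own. Each camera call takes 0.05 s, during which the arm holds its last target. There are 200 camera calls.

TASK

Hang the loose pot arm on the empty post of the plant stand: put both of its hooks through the two slots of the post's strip, let it down behind the strip, then press it down over the roller catch until it clicks fully home. Let go of it, and leave the other things on the counter where they stand.

Things in the scene. Friction and masses are not known exactly. Their poses are not given: they have to be found in the camera images.
- bracket: Loose pot arm, grey steel, 197 mm long, 0.2-0.35 kg, standing on its underside. Origin: rear face of its back plate, mid-width, level of the underside. x runs from dish to hooks, z up. Back plate x -12..0, 44 wide, 100 tall. Arm bar 14 wide, 40 tall, x -118..-10. Dish 74 across, 14 tall, centre x -150 (all mm). Its bottom 3 mm is a lip under an 8 mm deep recess (z 3..12).
- bracket_grip (a point): Place to take the arm bar from above, fingers closing across its 14 mm width (bracket y): 95 mm in front of the plate's rear face, 28 mm above the underside. Axes as the bracket's.
- bracket_ledge (a point): Top middle of the thumb ledge on the back plate, 100 mm above the underside, 14 mm in front of the rear face: the place to press down. The ledge is 28 mm (x) by 44 mm (y), 10 mm thick.
- bracket_hooks (a point): Rear tip of the upper hook's neck, 12.5 mm behind the plate's rear face, 84 mm above the underside. Two equal hooks, one 55 mm above the other, 8 mm wide: a neck straight back from the plate, 10 mm tall (undersides 24 and 79 mm above the bracket's underside), and at its end a tooth 6 mm thick hanging 22 mm below the neck, leaving 6.5 mm between plate and tooth.
- post_free: Empty post of the plant stand: two dark steel rails, 54 mm over both, 238 mm tall, open behind, on a wooden foot 20 mm thick that reaches 60 mm in front. Beside its twin, 240 mm off. Origin: counter level, under the middle of the slotted strip's front face. x points into the slots (away from the robot's side), y left along the stand, z up.
- post_slots (a point): Fixed point on the post, 119 mm up, in the plane of the strip's front, mid-width. The steel strip (54 wide, 5 thick) has two through slots, 12 wide, 41 tall, the upper 55 mm above the lower. The strip was clamped by hand: the lower slot's bottom edge lies anywhere from 12 mm below to 12 mm above this point; it is not measured, so feel for it.
- post_home (a point): Fixed point on the post, 95 mm up, front plane: where the bracket's origin is when home, give or take the strip's 12 mm in height. Home: necks on the slots' bottom edges, plate 0-1.5 mm off the strip. Hooks enter with the bracket 22 to 31 mm above its true home; let down, the lip lands on the catch about 16 mm above home, teeth then 6 mm behind the strip; from there press it.
- catch (a joint): Spring catch on the strip below the lower slot: two dark rollers, 16 mm across, 8-17 mm either side of the middle, 6 mm proud of the front, axis 8.5 mm above the true home level. Value: how far pushed back (m): 0 free, 0-0.002 resting, about 0.0045 as the lip rides over, about 0.0025 locked. 4.5 N/mm; pressing past it takes about 10-22 N straight down.
- post_used: The stand's other post: the same, but its arm is already home and carries a planted terracotta pot, 85 mm to about 210 mm above the counter. Fixed. Origin and axes as on the empty post. It may be the left or the right one.
- mug: White mug, 82 mm across, 90 mm tall; origin under its middle. To be left alone.
- pot: Empty terracotta pot, 72 mm across, 58 mm tall, in front of the stand; origin under its middle. To be left alone.
- spice: Small amber jar, 40 mm across, 80 mm tall, on the stand's foot between the posts; origin under its middle. To be left alone.
- soap: Dish soap bottle, 64 mm across, 200 mm tall; origin under its middle. To be left alone.
- bowl: Blue bowl, 130 mm across, 50 mm tall; origin under its middle. To be left alone.
- brush: Flat pastry brush with a wooden handle, about 200 mm long, lying on the counter; origin under its middle. To be left alone.
- jar: Glass storage jar, 76 mm across, 110 mm tall; origin under its middle. To be left alone.
There are look-alikes about, which are no part of the job. What is shaped like the bracket but purple is not meant.

How it is judged:
By the outcome, as a careful person would: the job done as asked, in the order asked, and still so for the second after the job is handed in, with the robot touching nothing.
It also fails if it takes over 58 s, if anything falls off the work surface, if the arm or the gripper's body presses on something with over 40 N, if the wrist force passes 120 N, or if a joint passes its speed limit or range.

## Working session

There is one attempt and no reset: what is moved stays moved. The work goes in short steps, Python scripts to look and compute and a tool call to move; the robot and the scene stay as the last step left them, time stands still between calls to the robot, and variables do not carry over. Pictures are saved under pics/ and viewed, at most 10 in all, crops included, and the job is handed in when it is done.

Besides the shell and the picture viewer there is one more tool, called after "Request:" as name([rows], argument=value, ...), one row to a line, values as JSON. servo_tool: Moves the arm, as the interface text tells. Its arguments: {"type":"object","properties":{"moves":{"type":"array","items":{"type":"array","items":{"type":"number"}}},"claw":{"type":"number"},"force":{"type":"number"}},"required":["moves"]}

```bash
mkdir -p pics; python3 - <<'E'
from workcell import *
import cv2,numpy as np
for n in ["side","top","wrist"]:
    im=camera(n); cv2.imwrite(f"pics/{n}0.png",im[:,:,::-1]); c=get_calibration(n); print(n,c)
    if n!="wrist":
        R=cv2.Rodrigues(np.array(c["rvec"],float))[0]; print(-R.T@np.array(c["tvec"]).ravel())
print(get_obs())
E
```

```text
side {'fx': 401.9914728371176, 'fy': 401.9914728371176, 'cx': 251.34519426317917, 'cy': 196.95784636619427, 'rvec': array([ 2.2055429 , -0.63642086,  0.31699849]), 'tvec': array([-0.41036631,  0.27745708,  1.17086146])}
[-0.05259636 -0.81220401  0.97665642]
top {'fx': 360.98566067362657, 'fy': 360.98566067362657, 'cx': 255.8348754786615, 'cy': 191.9032731125286, 'rvec': array([ 2.10599611, -2.16492585,  0.17334319]), 'tvec': array([0.02777942, 0.52779137, 1.06961382])}
[0.3474407  0.01423797 1.14126745]
wrist {'fx': 271.5144359467041, 'fy': 271.5144359467041, 'cx': 258.9319144857563, 'cy': 191.88438180003254, 'tool_from_camera': array([[ 1.26895921e-04, -9.63495726e-01, -2.67723680e-01,
         6.74597788e-02],
       [ 9.99999387e-01,  4.16719334e-04, -1.02572718e-03,
        -4.99784042e-04],
       [ 1.09984938e-03, -2.67723386e-01,  9.63495189e-01,
        -1.42378321e-01],
       [ 0.00000000e+00,  0.00000000e+00,  0.00000000e+00,
         1.00000000e+00]])}
{'time': 0.15, 'q': array([ 7.58025808e+01,  5.00339137e+00,  1.00449605e+01,  9.51003766e+01,
       -5.00979266e-04,  8.99995685e+01]), 'qd': array([-0.05571159, -0.10864586,  0.21171875,  0.03872545, -0.07753524,
       -0.04135135]), 'joint_efforts': array([-1.03768311e-03, -5.20759499e+01,  4.65044904e+01,  1.38532376e-02,
       -1.79572692e-05, -6.14500919e-06]), 'ee_pos': array([0.134853  , 0.53302467, 0.23075114]), 'tcp_rot': array([-1.79941193e+02,  5.00536125e-04,  1.65803013e+02]), 'wrist_force': array([-0.14791298,  0.47161332, -0.17874916]), 'torque': array([-0.00661735, -0.02865259,  0.009387  ]), 'grasp_force': 0.0, 'opening': 0.08495809517049459}
```

View pics/top0.png

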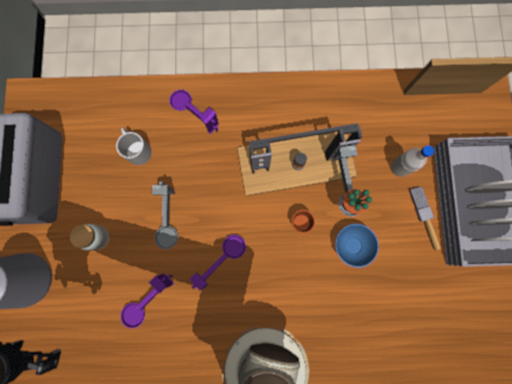

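View pics/side0.png

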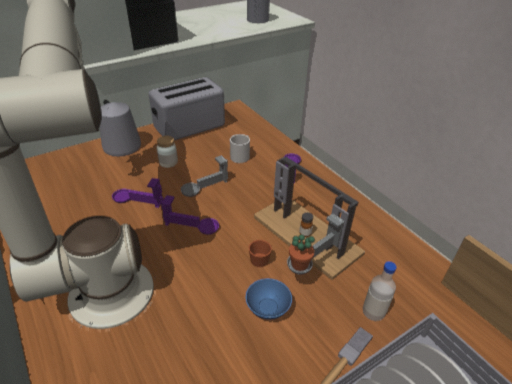

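The top view shows the grey bracket with its dish at (166,237) and plate at (162,190). The empty post is the left one, near (260,155), and the used one is near (345,150). The side view has the bracket at (205,180) and the empty post at (284,190). I'll enlarge these areas.

```bash
python3 - <<'E'
import cv2,numpy as np
t=cv2.imread("pics/top0.png");s=cv2.imread("pics/side0.png")
def c(im,x,y,w,h,k):
    o=cv2.resize(im[y:y+h,x:x+w],None,fx=k,fy=k,interpolation=cv2.INTER_CUBIC)
    for i in range(0,w,10):
        cv2.line(o,(i*k,0),(i*k,6 if (x+i)%50 else 14),(0,255,255),1)
        if (x+i)%20==0: cv2.putText(o,str(x+i),(i*k,24),0,.35,(0,255,255),1)
    for i in range(0,h,10):
        cv2.line(o,(0,i*k),(6,i*k),(0,255,255),1)
        if (y+i)%20==0: cv2.putText(o,str(y+i),(8,i*k+4),0,.35,(0,255,255),1)
    return o
A=c(t,230,110,140,100,4); B=c(t,140,170,60,100-20,4)
C=c(s,170,140,70,60,4); D=c(s,250,150,120,130,4) 
out=np.zeros((600,800,3),np.uint8)
out[:300,:420]=c(t,235,115,140,100,3); out[:320,440:680]=B
out[330:570,440:720]=C
out[305:600,:300]=c(s,255,150,60,59,5)
cv2.imwrite("pics/m1.png",out)
E
```

```text
(no output)
```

View pics/m1.png

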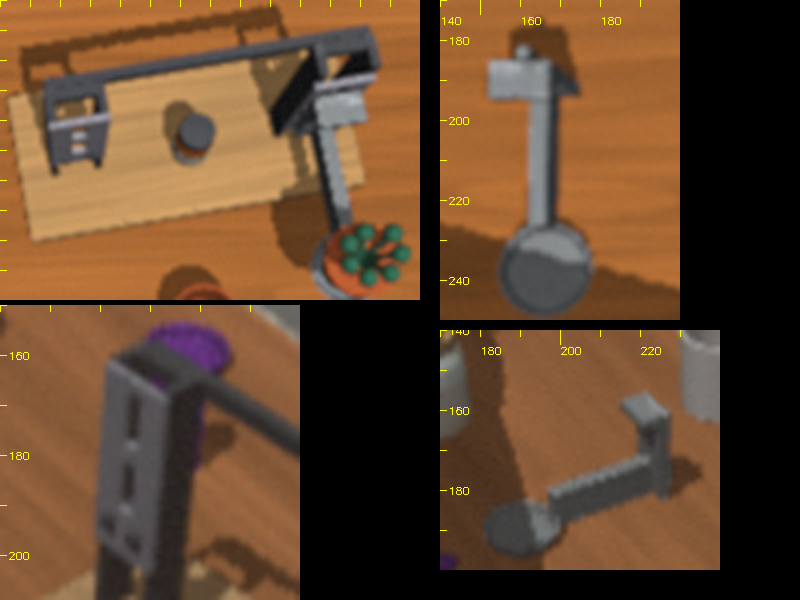

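The crops show the ledge corners at about (152,185), (167.5,184.5), (167.7,194.3) and (152.5,194.8), and the dish centre at about (166.2,237.8). The foot's front edge runs from (246,195.3) to (356.3,176). The strip's top edge runs from (251.7,156.7) to (271,153.7).

```bash
cat > h.py <<'E'
from workcell import *
import cv2,numpy as np
def ray(name,px,obs=None):
    c=get_calibration(name)
    K=np.array([[c["fx"],0,c["cx"]],[0,c["fy"],c["cy"]],[0,0,1]])
    if name=="wrist":
        from scipy.spatial.transform import Rotation as S
        T=np.array(c["tool_from_camera"]); Rw=S.from_euler("xyz",obs["tcp_rot"],degrees=True).as_matrix()
        o=Rw@T[:3,3]+obs["ee_pos"]; R=Rw@T[:3,:3]
    else:
        R=cv2.Rodrigues(np.array(c["rvec"],float))[0].T; o=-R@np.array(c["tvec"]).ravel()
    return o,R@np.linalg.inv(K)@np.array([*px,1.])
def onz(name,px,z,obs=None):
    o,d=ray(name,px,obs); return (o+d*(z-o[2])/d[2])*1000
E
python3 - <<'E'
from h import *
np.set_printoptions(precision=1,suppress=True)
for n,p,z in [("ledge",(152,185.2),.1),("l",(167.5,184.5),.1),("l",(167.7,194.3),.1),("l",(152.5,194.8),.1),("dish",(166.2,237.8),.014),
 ("footBL",(237.7,147.3),.02),("footFL",(246,195.3),.02),("footFR",(356.3,176),.02),("stripL",(251.7,156.7),.23),("stripR",(271,153.7),.23),("beamL",(250,142),.238),("beamR",(360,125),.238)]:
    print(n,onz("top",p,z))
for n,p,z in [("ledge s",(222,160),.1),("dish s",(190,190),.014),("pot",(205,0),.06),("stripTL s",(277.5,161),.23),("stripTR s",(288,166.5),.23)]:
    print(n,onz("side",p,z))
E
```

```text
ledge [547.4 317.4 100. ]
l [548.3 271.9 100. ]
l [519.1 271.  100. ]
l [518.8 315.4 100. ]
dish [396.7 295.1  14. ]
footBL [679.   67.5  20. ]
footFL [522.2  44.4  20. ]
footFR [ 574.3 -306.3   20. ]
stripL [590.6  21.6 230. ]
stripR [597.2 -28.8 230. ]
beamL [627.9  24.9 238. ]
beamR [ 665.8 -263.5  238. ]
ledge s [537.8 286.9 100. ]
dish s [397.1 287.   14. ]
pot [1569.  2399.4   60. ]
stripTL s [599.6  26.7 230. ]
stripTR s [610.6 -15.  230. ]
```

Careful with the scale: shifts go in shares of 0.75 m and turns go in shares of 2 rad. That gives: 26.5 cm / 75 = 0.3533, -23.8 cm / 75 = -0.3173, 0.248 rad / 2 = 0.124.

Request:
servo_tool([
  [0.3533,-0.3173,0.0387,0.124],
  [0.3533,-0.3173,0.0387,0.124],
  [0.3533,-0.3173,0.0387,0.124],
  [0.3533,-0.3173,0.0387,0.124],
  [0.3533,-0.3173,0.0387,0.124],
  [0.3533,-0.3173,0.0387,0.124],
  [0.3533,-0.3173,0.0387,0.124],
  [0.3533,-0.3173,0.0387,0.124],
  [0.3533,-0.3173,0.0387,0.124],
  [0.3533,-0.3173,0.0387,0.124],
  [0.3533,-0.3173,0.0387,0.124],
  [0.3533,-0.3173,0.0387,0.124],
])

```text
time: 1.15
ee_pos: [0.3997, 0.2953, 0.26]
tcp_rot: [-180.0, -0.0, 180.0]
wrist_force: [-0.8, 0.2, 0.4]
opening: 0.0856
grasp_force: 0.0
```

```bash
python3 - <<'E'
from h import *
import pickle
o=get_obs(); im=camera("wrist"); cv2.imwrite("pics/w1.png",im[:,:,::-1]); pickle.dump(dict(o),open("w1.pkl","wb")); print(o["ee_pos"],o["tcp_rot"],o["time"])
E
```

```text
[0.3996684  0.2952656  0.26002718] [-1.79993400e+02 -3.53880156e-02  1.79977861e+02] 1.15
```

Converted, -29.5 cm / 75 = -0.3933, 5 cm / 75 = 0.0667, 0.139 rad / 2 = 0.0695.

Request:
servo_tool([
  [0.0667,-0.3933,0.0533,0.0695],
  [0.0667,-0.3933,0.0533,0.0695],
  [0.0667,-0.3933,0.0533,0.0695],
  [0.0667,-0.3933,0.0533,0.0695],
  [0.0667,-0.3933,0.0533,0.0695],
  [0.0667,-0.3933,0.0533,0.0695],
  [0.0667,-0.3933,0.0533,0.0695],
  [0.0667,-0.3933,0.0533,0.0695],
  [0.0667,-0.3933,0.0533,0.0695],
  [0.0667,-0.3933,0.0533,0.0695],
  [0.0667,-0.3933,0.0533,0.0695],
])

```text
time: 2.12
ee_pos: [0.4497, 0.0014, 0.3001]
tcp_rot: [180.0, -0.0, -171.9]
wrist_force: [-0.0, 0.6, 0.3]
opening: 0.0853
grasp_force: 0.0
```

```bash
python3 - <<'E'
from h import *
import pickle
o=get_obs(); im=camera("wrist"); cv2.imwrite("pics/w2.png",im[:,:,::-1]); pickle.dump(dict(o),open("w2.pkl","wb")); print(o["ee_pos"],o["tcp_rot"],o["time"])
a=cv2.imread("pics/w1.png");b=cv2.imread("pics/w2.png")
cv2.imwrite("pics/m2.png",np.hstack([cv2.resize(a,(400,300)),cv2.resize(b,(400,300))]))
E
```

```text
[0.44970088 0.00144919 0.30010459] [ 1.79978798e+02 -1.46848044e-02 -1.71940722e+02] 2.1167
```

View pics/m2.png

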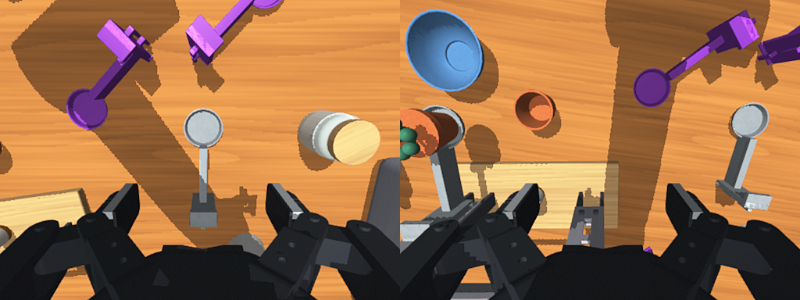

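The left half shows the bracket from above: dish at (203,128), plate at (203,212) in display pixels. The right half shows the empty post seen between the fingers, with its rails at about (587,205). I'll enlarge both.

```bash
cat >> h.py <<'E'
def crop(im,x,y,w,h,k):
    o=cv2.resize(im[y:y+h,x:x+w],None,fx=k,fy=k,interpolation=cv2.INTER_CUBIC)
    for i in range(w):
        if (x+i)%10==0: cv2.line(o,(i*k,0),(i*k,6),(0,255,0),1); cv2.putText(o,str(x+i),(i*k,18),0,.35,(0,255,0),1)
    for i in range(h):
        if (y+i)%10==0: cv2.line(o,(0,i*k),(6,i*k),(0,255,0),1); cv2.putText(o,str(y+i),(8,i*k+4),0,.35,(0,255,0),1)
    return o
E
python3 - <<'E'
from h import *
a=cv2.imread("pics/w1.png");b=cv2.imread("pics/w2.png")
out=np.zeros((600,800,3),np.uint8)
out[:600,:480]=crop(b,190,195,80,100+20-20,6); out[:600,490:790]=crop(a,225,130,75,150,4)
cv2.imwrite("pics/m3.png",out)
E
```

```text
(no output)
```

View pics/m3.png

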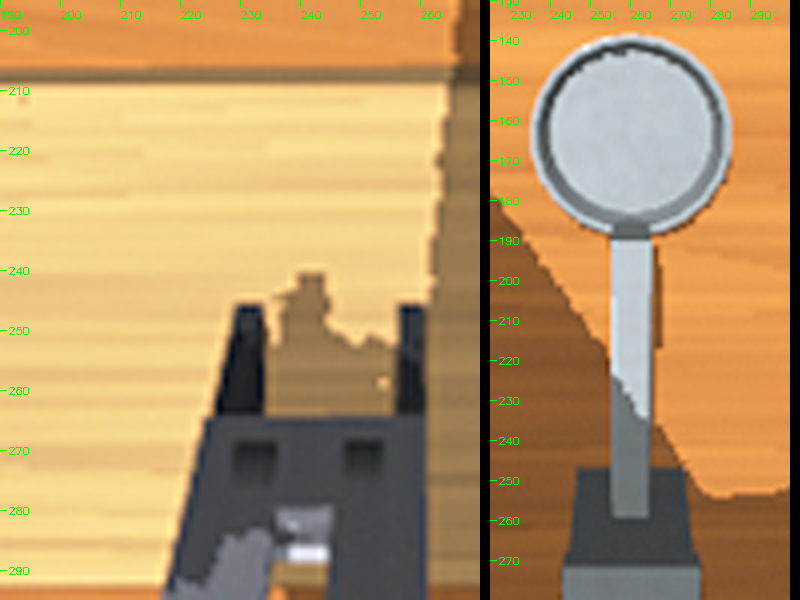

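```bash
python3 - <<'E'
from h import *
import pickle
np.set_printoptions(precision=1,suppress=True)
a=pickle.load(open("w1.pkl","rb"));b=pickle.load(open("w2.pkl","rb"))
for n,p,z in [("dishtop L",(235.3,163.5),.014),("dish R",(285.3,163.5),.014),("dish front",(260.3,139),.014),("dish back",(260.3,188.5),.014),("plate L",(246.8,246.8),0),("plate R",(273.8,246.8),0),("bar",(260.5,190),.04),("bar far",(259.6,259),.04),("ledge fl",(243.3,271.7),.09),("ledge fr",(277.3,271.7),.09)]: print(n,onz("wrist",p,z,a))
th=np.radians(8.06); R=np.array([[np.cos(th),-np.sin(th)],[np.sin(th),np.cos(th)]])
for n,p,z in [("foot front",(195,208),.02),("foot front",(255,208),.02),("railLout",(227.8,246),.02),("railLin",(233.2,246),.02),("railRin",(256.2,246),.02),("railRout",(261,246),.02),("slot L (z?)",(236,287),.119),("slot R",(245,287),.119),("strip bot L",(224.5,264.5),.09),("strip bot R",(261,264.5),.09)]:
    v=onz("wrist",p,z,b); print(n,v,"postframe-rot",v[:2]@R)
E
```

```text
dishtop L [397.1 260.2  14. ]
dish R [397.1 332.3  14. ]
dish front [362.3 296.2  14. ]
dish back [434.4 296.3  14. ]
plate L [536.3 274.5   0. ]
plate R [536.3 318.5  -0. ]
bar [429.7 296.5  40. ]
bar far [535.9 295.3  40. ]
ledge fl [526.2 274.   90. ]
ledge fr [526.2 318.2  90. ]
foot front [540.7 -92.5  20. ] postframe-rot [ 522.4 -167.4]
foot front [526.9   5.   20. ] postframe-rot [522.4 -68.9]
railLout [601.3 -31.7  20. ] postframe-rot [ 590.9 -115.7]
railLin [600.  -22.5  20. ] postframe-rot [ 590.9 -106.5]
railRin [594.5  16.4  20. ] postframe-rot [590.9 -67.1]
railRout [593.3  24.5  20. ] postframe-rot [590.9 -58.9]
slot L (z?) [609.9  -8.4 119. ] postframe-rot [602.7 -93.8]
slot R [608.1   3.8 119. ] postframe-rot [602.7 -81.5]
strip bot L [595.2 -29.4  90. ] postframe-rot [ 585.2 -112.5]
strip bot R [587.7  23.2  90. ] postframe-rot [585.2 -59.4]
```

```bash
python3 - <<'E'
from h import *
import pickle
np.set_printoptions(precision=1,suppress=True)
b=pickle.load(open("w2.pkl","rb"))
th=np.radians(8.06); n=np.array([np.cos(th),np.sin(th),0])
def onp(name,p,X,o=None):
    c,d=ray(name,p,o); return (c+d*(X/1000-c@n)/(d@n))*1000
print(b and ray("wrist",(250,190),b)[0])
for nm,p in [("stripbot",(243,264.5)),("holes bot",(243,268.3)),("holes top",(243,274.2)),("slot bottom",(241,279.2)),("white bot",(241,285.5)),("white top",(241,288.5)),("thru end",(241,293.3))]:
    print(nm,[onp("wrist",p,X,b)[2].round(1) for X in (582,584,586)])
# side view: strip features (px)
for nm,p in [("side strip top L",(277.5,161)),("side slot low bottom",(279.5,189)),("side up slot top",(281.5,170)),("side strip bot",(284,203.5)),("side upslot bottom",(281,179)),("low slot top",(280.5,182.5))]:
    v=onp("side",p,584); print(nm,v)
for nm,p in [("top strip top",(261.3,155.2))]: print(nm,onp("top",p,584))
E
```

```text
[ 0.4 -0.   0.4]
stripbot [np.float64(95.4), np.float64(92.0), np.float64(88.6)]
holes bot [np.float64(105.5), np.float64(102.2), np.float64(98.9)]
holes top [np.float64(120.3), np.float64(117.1), np.float64(113.9)]
slot bottom [np.float64(131.9), np.float64(128.9), np.float64(125.8)]
white bot [np.float64(145.6), np.float64(142.7), np.float64(139.8)]
white top [np.float64(151.8), np.float64(148.9), np.float64(146.1)]
thru end [np.float64(161.2), np.float64(158.5), np.float64(155.7)]
side strip top L [588.1  11.9 243.2]
side slot low bottom [590.7  -6.2 140.7]
side up slot top [591.   -8.3 219.6]
side strip bot [594.3 -31.8  94.6]
side upslot bottom [591.1  -9.3 184.2]
low slot top [591.   -8.3 169.3]
top strip top [590.3  -3.2 243.5]
```

Converted, 29.5 cm / 75 = 0.3933, -15.5 cm / 75 = -0.2067, -0.139 rad / 2 = -0.0695.

Request:
servo_tool([
  [0.004,0.3933,-0.2067,-0.0695],
  [0.004,0.3933,-0.2067,-0.0695],
  [0.004,0.3933,-0.2067,-0.0695],
  [0.004,0.3933,-0.2067,-0.0695],
  [0.004,0.3933,-0.2067,-0.0695],
  [0.004,0.3933,-0.2067,-0.0695],
  [0.004,0.3933,-0.2067,-0.0695],
  [0.004,0.3933,-0.2067,-0.0695],
  [0.004,0.3933,-0.2067,-0.0695],
  [0.004,0.3933,-0.2067,-0.0695],
  [0.004,0.3933,-0.2067,-0.0695],
])

```text
time: 3.08
ee_pos: [0.4519, 0.2961, 0.1452]
tcp_rot: [-180.0, -0.0, -179.8]
wrist_force: [0.3, -0.4, 0.1]
opening: 0.0853
grasp_force: 0.0
```

Converted, -13.5 cm / 75 = -0.18, -13 cm / 75 = -0.1733, -0.003 rad / 2 = -0.0015.

Request:
servo_tool([
  [0.0013,0,-0.0533,-0.0015],
  [0.0013,0,-0.1067,-0.0015],
  [0.0013,0,-0.1467,-0.0015],
  [0.0013,0,-0.1733,-0.0015],
  [0.0013,0,-0.18,-0.0015],
  [0.0013,0,-0.18,-0.0015],
])

```text
time: 3.58
ee_pos: [0.4536, 0.2942, 0.0101]
tcp_rot: [-180.0, -0.1, 179.8]
wrist_force: [-0.7, -1.2, 1.1]
opening: 0.0853
grasp_force: 0.0
```

Request:
servo_tool([
  [0,0,0,0],
  [0,0,0,0],
  [0,0,0,0],
  [0,0,0,0],
  [0,0,0,0],
  [0,0,0,0],
  [0,0,0,0],
  [0,0,0,0],
  [0,0,0,0],
  [0,0,0,0],
], claw=1, force=80)

```text
time: 4.42
ee_pos: [0.4543, 0.2955, 0.011]
tcp_rot: [180.0, 0.1, 179.8]
wrist_force: [-0.0, -0.0, 5.9]
opening: 0.0128
grasp_force: 79.6
```

Converted, 15 cm / 75 = 0.2, 13 cm / 75 = 0.1733.

Request:
servo_tool([
  [0,0,0.0267,0],
  [0,0,0.0667,0],
  [0,0,0.12,0],
  [0,0,0.1733,0],
  [0,0,0.2,0],
  [0,0,0.2,0],
  [0,0,0.2,0],
  [0,0,0.2,0],
])

```text
time: 5.08
ee_pos: [0.4533, 0.2949, 0.1585]
tcp_rot: [-179.9, -0.1, 179.8]
wrist_force: [0.3, -0.9, -3.1]
opening: 0.0128
grasp_force: 78.6
```

Converted, -31.7 cm / 75 = -0.4227, -30 cm / 75 = -0.4, 0.144 rad / 2 = 0.072.

Request:
servo_tool([
  [0.0013,-0.04,0,0.005],
  [0.0027,-0.0933,0,0.015],
  [0.0053,-0.1467,0,0.025],
  [0.0067,-0.2,0,0.035],
  [0.008,-0.2533,0,0.045],
  [0.0093,-0.3067,0,0.055],
  [0.0107,-0.36,0,0.065],
  [0.012,-0.4,0,0.072],
  [0.0133,-0.4227,0,0.072],
  [0.0133,-0.4227,-0.0107,0.072],
  [0.0133,-0.4227,-0.0107,0.072],
  [0.0133,-0.4227,-0.0107,0.072],
])

```text
time: 6.08
ee_pos: [0.4629, -0.0214, 0.1504]
tcp_rot: [180.0, -0.2, -171.9]
wrist_force: [1.0, 0.1, -2.9]
opening: 0.0129
grasp_force: 78.8
```

```bash
python3 - <<'E'
from h import *
import pickle
o=get_obs(); w=camera("wrist")[:,:,::-1]; t=camera("top")[:,:,::-1]; s=camera("side")[:,:,::-1]
pickle.dump(dict(o),open("w3.pkl","wb")); print(o["ee_pos"],o["tcp_rot"],o["wrist_force"],o["torque"])
for n,i in (("w3",w),("t3",t),("s3",s)): cv2.imwrite(f"pics/{n}.png",i)
out=np.zeros((600,800,3),np.uint8)
out[:300,:400]=cv2.resize(w,(400,300)); out[:300,405:795]=crop(np.ascontiguousarray(t),225,120,65,50,6); out[305:600,:400]=crop(np.ascontiguousarray(s),240,150,80,59,5); out[305:555,405:795]=crop(np.ascontiguousarray(w),190,225,130,83,3)[:, :390][:249].repeat(1,0) if False else 0
cv2.imwrite("pics/m4.png",out)
E
```

```text
[ 0.46294751 -0.02141807  0.15040776] [ 179.9505255    -0.18641602 -171.9214683 ] [ 1.02198671  0.12009465 -2.91358483] [-0.00727888  0.12264741 -0.03065359]
```

View pics/m4.png

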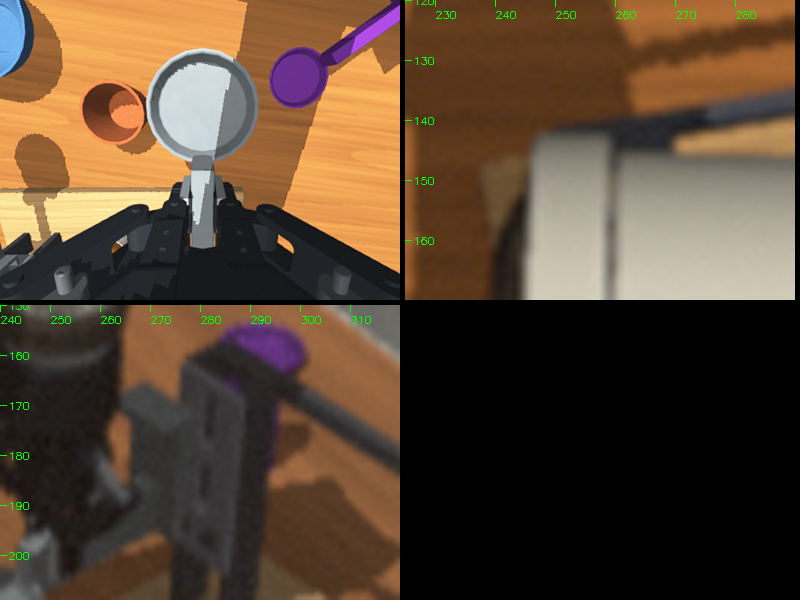

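The bracket is held level. Its dish is at wrist pixel (258.6,134), and in the side view its plate stands just in front of the strip. I'll check its pose in the grip numerically.

```bash
python3 - <<'E'
from h import *
import pickle
np.set_printoptions(precision=1,suppress=True)
o=pickle.load(open("w3.pkl","rb")); im=cv2.imread("pics/w3.png")
th=np.radians(8.06); R=np.array([[np.cos(th),-np.sin(th)],[np.sin(th),np.cos(th)]])
hsv=cv2.cvtColor(im,cv2.COLOR_BGR2HSV); m=((hsv[:,:,1]<60)&(hsv[:,:,2]>60)).astype(np.uint8); m[200:]=0; m[:,:180]=0; m[:,335:]=0
c=max(cv2.findContours(m,0,1)[0],key=cv2.contourArea); c=np.vstack([p for p in c if p[0][1]<180])[:,None] if 0 else c
pts=c[:,0]; pts=pts[pts[:,1]<185]; (e,ax,an)=cv2.fitEllipse(pts); print(e,ax)
v=onz("wrist",e,o["ee_pos"][2]-.011+.014,o); print("dish",v,(v[:2]-o["ee_pos"][:2]*1000)@R, "postframe",v[:2]@R)
z=o["ee_pos"][2]-.011+.04
for r in (220,230,240,):
    g=hsv[r,225:300].astype(int); w=np.where((g[:,1]<40)&(g[:,2]>110))[0]+225
    if len(w): v=onz("wrist",((w[0]+w[-1])/2,r),z,o); print(r,w[0],w[-1],v[:2]@R)
print("tcp",o["ee_pos"][:2]*1000@R)
E
```

```text
(258.51263427734375, 135.01258850097656) (143.12095642089844, 145.7050323486328)
dish [405.  -30.6 153.4] [-58.7  -1. ] postframe [396.7 -87.1]
220 244 273 [432.3 -87.1]
230 235 273 [437.1 -89.1]
240 232 273 [442.  -89.8]
tcp [455.4 -86.1]
```

Converted, 2.6 cm / 75 = 0.0347, 0.14 cm / 75 = 0.0019.

Request:
servo_tool([
  [0,0,-0.0067,0],
  [0,0,-0.0133,0],
  [0.0067,0.0009,-0.0133,0],
  [0.0133,0.0019,-0.0133,0],
  [0.0187,0.0027,-0.0133,0],
  [0.024,0.0033,-0.0133,0],
  [0.0267,0.0037,-0.0133,0],
  [0.0293,0.0041,-0.0133,0],
  [0.032,0.0045,-0.0133,0],
  [0.0347,0.0048,-0.0133,0],
  [0.0347,0.0048,-0.0133,0],
  [0.0347,0.0048,-0.0133,0],
])

```text
time: 7.23
ee_pos: [0.4899, -0.0182, 0.1423]
tcp_rot: [180.0, -0.0, -171.9]
wrist_force: [-0.5, 0.5, -3.0]
opening: 0.0127
grasp_force: 78.8
```

Converted, 0.6 cm / 75 = 0.008, 0.15 cm / 75 = 0.002.

Request:
servo_tool([
  [0.002,0.0003,0,0],
  [0.004,0.0005,0,0],
  [0.006,0.0008,0,0],
  [0.008,0.0011,0,0],
  [0.008,0.0011,0,0],
  [0.008,0.0011,0,0],
])

```text
time: 7.73
ee_pos: [0.4959, -0.0174, 0.1422]
tcp_rot: [180.0, -0.0, -171.9]
wrist_force: [-0.5, 0.3, -2.2]
opening: 0.0127
grasp_force: 78.8
```

Converted, 0.3 cm / 75 = 0.004, 0.2 cm / 75 = 0.0027.

Request:
servo_tool([
  [0.0013,0.0002,0,0],
  [0.0027,0.0004,0,0],
  [0.004,0.0006,0,0],
  [0.004,0.0006,0,0],
])

```text
time: 8.07
ee_pos: [0.4976, -0.0173, 0.1421]
tcp_rot: [-180.0, -0.2, -171.9]
wrist_force: [-8.9, -2.3, -0.3]
opening: 0.0128
grasp_force: 79.3
```

Converted, -0.6 cm / 75 = -0.008, -0.4 cm / 75 = -0.0053.

Request:
servo_tool([
  [-0.002,-0.0003,0,0],
  [-0.002,-0.0003,0,0],
  [-0.002,-0.0003,-0.0027,0],
  [-0.002,-0.0003,-0.0053,0],
  [-0.002,-0.0003,-0.008,0],
  [-0.002,-0.0003,-0.008,0],
  [-0.002,-0.0003,-0.008,0],
])

```text
time: 8.65
ee_pos: [0.4974, -0.0172, 0.136]
tcp_rot: [180.0, -0.0, -171.9]
wrist_force: [-1.0, -0.6, -3.2]
opening: 0.0124
grasp_force: 78.7
```

Converted, -0.6 cm / 75 = -0.008, -0.45 cm / 75 = -0.006.

Request:
servo_tool([
  [0,0,-0.002,0],
  [0,0,-0.004,0],
  [0,0,-0.006,0],
  [0,0,-0.008,0],
  [0,0,-0.008,0],
  [0,0,-0.008,0],
])

```text
time: 9.15
ee_pos: [0.4974, -0.0172, 0.131]
tcp_rot: [-180.0, 0.0, -171.9]
wrist_force: [-3.9, 0.3, 3.7]
opening: 0.0129
grasp_force: 79.9
```

Converted, -0.3 cm / 75 = -0.004, -0.2 cm / 75 = -0.0027.

Request:
servo_tool([
  [-0.0013,-0.0002,0,0],
  [-0.0027,-0.0004,0,0],
  [-0.004,-0.0006,0,0],
  [-0.004,-0.0006,0,0],
])

```text
time: 9.48
ee_pos: [0.4962, -0.0174, 0.131]
tcp_rot: [-180.0, 0.3, -171.9]
wrist_force: [8.6, 1.6, 1.4]
opening: 0.0127
grasp_force: 79.4
```

Converted, 0.25 cm / 75 = 0.0033, 0.2 cm / 75 = 0.0027.

Request:
servo_tool([
  [0.0013,0.0002,0,0],
  [0.0027,0.0004,0,0],
  [0.0033,0.0005,0,0],
  [0.0033,0.0005,0,0],
])

```text
time: 9.82
ee_pos: [0.4963, -0.0173, 0.1302]
tcp_rot: [180.0, -0.1, -171.9]
wrist_force: [-4.6, -0.3, 4.5]
opening: 0.0128
grasp_force: 79.8
```

Converted, 14 cm / 75 = 0.1867, 12 cm / 75 = 0.16.

Request:
servo_tool([
  [0,0,0,0],
  [0,0,0,0],
  [0,0,0,0],
  [0,0,0,0],
  [0,0,0,0],
  [0,0,0,0],
  [0,0,0.0133,0],
  [0,0,0.04,0],
  [0,0,0.08,0],
  [0,0,0.12,0],
  [0,0,0.16,0],
  [0,0,0.1867,0],
  [0,0,0.1867,0],
  [0,0,0.1867,0],
], claw=0.4)

```text
time: 10.98
ee_pos: [0.4974, -0.0173, 0.2718]
tcp_rot: [-180.0, 0.1, -171.9]
wrist_force: [-0.0, 0.2, -0.7]
opening: 0.051
grasp_force: 0.0
```

```bash
python3 - <<'E'
from h import *
o=get_obs(); w=camera("wrist")[:,:,::-1]; s=camera("side")[:,:,::-1]
th=np.radians(8.06); R=np.array([[np.cos(th),-np.sin(th)],[np.sin(th),np.cos(th)]])
print(o["time"],o["ee_pos"],o["ee_pos"][:2]*1000@R,o["wrist_force"])
out=np.zeros((600,800,3),np.uint8)
out[:300,:400]=cv2.resize(w,(400,300)); out[:354,405:795]=crop(np.ascontiguousarray(s),240,150,65,59,6)
cv2.imwrite("pics/m5.png",out)
E
```

```text
10.9833 [ 0.4974185  -0.01726884  0.27176863] [490.08362787 -86.84131734] [-0.01694856  0.20836456 -0.71513188]
```

View pics/m5.png

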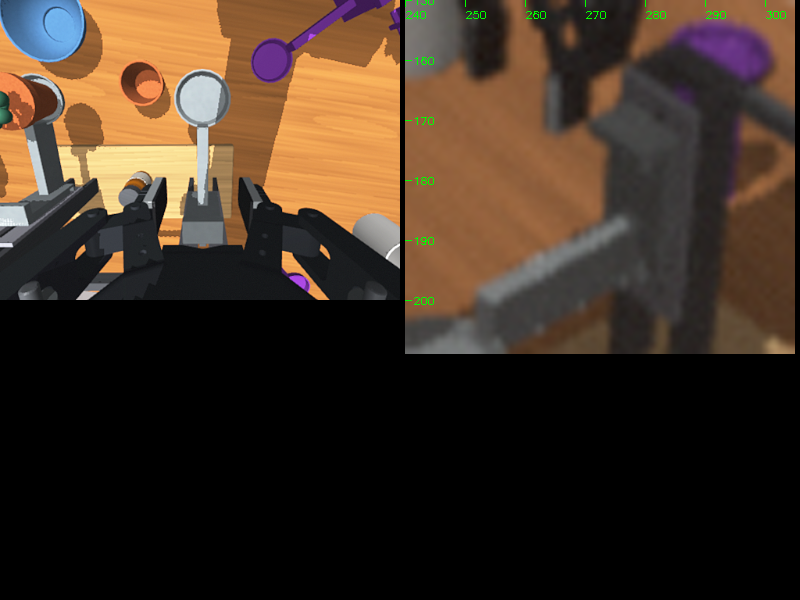

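The bracket hangs on the strip, with its ledge at about (278,172) in the side view. Next I'll press the ledge with the fingers shut.

Converted, 7.6 cm / 75 = 0.1013, 5 cm / 75 = 0.0667.

Request:
servo_tool([
  [0,0,0,0],
  [0,0,0,0],
  [0,0,0,0],
  [0.0267,0.004,0,0],
  [0.0667,0.0093,0,0],
  [0.1013,0.0147,0,0],
  [0.1013,0.0147,0,0],
  [0.1013,0.0147,-0.0267,0],
  [0.1013,0.0147,-0.0467,0],
  [0.1013,0.0147,-0.0573,0],
  [0.1013,0.0147,-0.06,0],
  [0.1013,0.0147,-0.06,0],
  [0.1013,0.0147,-0.06,0],
], claw=1)

```text
time: 12.17
ee_pos: [0.5728, -0.0063, 0.2262]
tcp_rot: [-180.0, 0.1, -171.9]
wrist_force: [-0.3, -0.3, 0.1]
opening: -0.0
grasp_force: 0.0
```

Converted, -0.9 cm / 75 = -0.012, -0.8 cm / 75 = -0.0107.

Request:
servo_tool([
  [0,0,-0.0027,0],
  [0,0,-0.0053,0],
  [0,0,-0.008,0],
  [0,0,-0.0107,0],
  [0,0,-0.012,0],
  [0,0,-0.012,0],
])

```text
time: 12.67
ee_pos: [0.5732, -0.0063, 0.2176]
tcp_rot: [-180.0, 0.1, -171.9]
wrist_force: [-1.5, 0.6, 7.0]
opening: 0.0005
grasp_force: 3.7
```

Converted, -0.6 cm / 75 = -0.008, -0.45 cm / 75 = -0.006.

Request:
servo_tool([
  [0,0,-0.002,0],
  [0,0,-0.004,0],
  [0,0,-0.006,0],
  [0,0,-0.008,0],
  [0,0,-0.008,0],
])

```text
time: 13.08
ee_pos: [0.5732, -0.0063, 0.2114]
tcp_rot: [-180.0, 0.1, -171.9]
wrist_force: [-0.9, -0.2, 7.3]
opening: 0.0003
grasp_force: 3.4
```

Converted, -0.6 cm / 75 = -0.008, -0.45 cm / 75 = -0.006.

Request:
servo_tool([
  [0,0,-0.002,0],
  [0,0,-0.004,0],
  [0,0,-0.006,0],
  [0,0,-0.008,0],
  [0,0,-0.008,0],
])

```text
time: 13.5
ee_pos: [0.573, -0.0063, 0.2053]
tcp_rot: [-180.0, 0.1, -171.9]
wrist_force: [-2.2, 0.4, 10.1]
opening: -0.0004
grasp_force: 4.5
```

Converted, -0.4 cm / 75 = -0.0053, -0.3 cm / 75 = -0.004.

Request:
servo_tool([
  [0,0,-0.0013,0],
  [0,0,-0.0027,0],
  [0,0,-0.004,0],
  [0,0,-0.0053,0],
  [0,0,-0.0053,0],
])

```text
time: 13.92
ee_pos: [0.5731, -0.0063, 0.205]
tcp_rot: [-179.9, 0.3, -171.9]
wrist_force: [-8.3, 0.1, 30.3]
opening: -0.0004
grasp_force: 15.2
```

Converted, -0.1 cm / 75 = -0.0013, -0.05 cm / 75 = -0.0007.

Request:
servo_tool([
  [0,0,-0.0007,0],
  [0,0,-0.0013,0],
  [0,0,-0.0013,0],
  [0,0,-0.0013,0],
])

```text
time: 14.25
ee_pos: [0.5731, -0.0063, 0.205]
tcp_rot: [-179.9, 0.4, -171.9]
wrist_force: [-11.4, -0.3, 35.9]
opening: 0.0002
grasp_force: 17.9
```

Converted, -15 cm / 75 = -0.2, 14 cm / 75 = 0.1867.

Request:
servo_tool([
  [0,0,0.0067,0],
  [0,0,0.04,0],
  [0,0,0.08,0],
  [0,0,0.1067,0],
  [-0.0533,-0.008,0.1067,0],
  [-0.1067,-0.0147,0.1067,0],
  [-0.1067,-0.0147,0.1067,0],
  [-0.16,-0.0227,0.1333,0],
  [-0.2,-0.028,0.1867,0],
  [-0.2,-0.028,0.1867,0],
  [-0.2,-0.028,0.1867,0],
  [-0.2,-0.028,0.1867,0],
])

```text
time: 15.25
ee_pos: [0.4234, -0.0273, 0.3396]
tcp_rot: [-180.0, 0.1, -171.9]
wrist_force: [0.2, 0.2, -0.7]
opening: 0.0001
grasp_force: 0.0
```

```bash
python3 - <<'E'
from h import *
o=get_obs(); w=camera("wrist")[:,:,::-1]; s=camera("side")[:,:,::-1]; t=camera("top")[:,:,::-1]
print(o["time"],o["ee_pos"])
out=np.zeros((600,800,3),np.uint8)
out[:300,:400]=cv2.resize(w,(400,300)); out[:354,405:795]=crop(np.ascontiguousarray(s),240,150,65,59,6); out[305:600,:393]=cv2.resize(t,(393,295));out[360:600,405:725]=cv2.resize(s,(320,240))
cv2.imwrite("pics/m6.png",out)
E
```

```text
15.25 [ 0.42335326 -0.02729463  0.33957645]
```

View pics/m6.png

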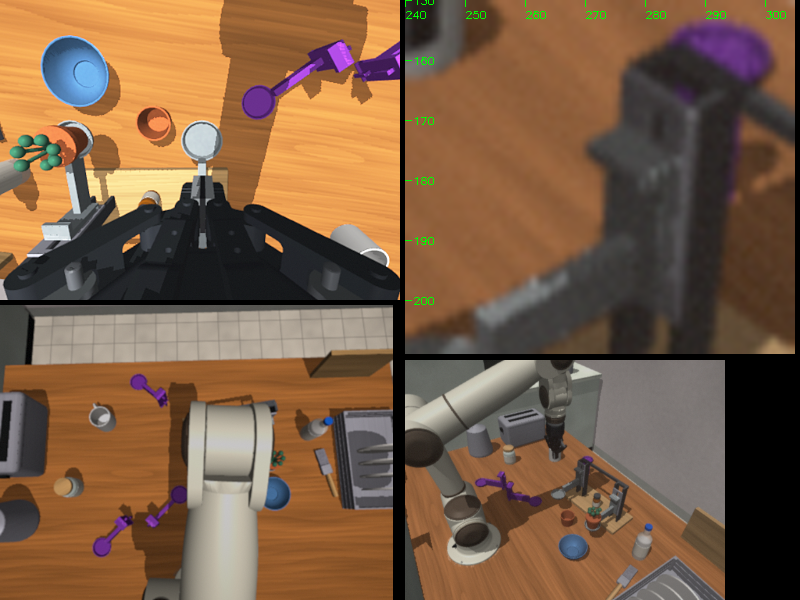

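The ledge has dropped to about (277,176), about 3.5 px below where it rested on the catch. It stopped firmly under 36 N, everything else is where it stood, and the robot is clear.

```bash
python3 -c "
from workcell import *
print(job_done())"
```

```text
the job is handed in; nothing more can be done
None
```

The pot arm is hooked on the empty post and pressed down to a firm stop under 36 N, about 13.5 mm below where it first rested on the catch; I let go of it and handed the job in, though the catch value itself wasn't readable and no verdict came back.

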